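# Open the short screw-top jar on the plank shelf

### The job

Two screw-top glass jars are held fast in wooden blocks on the shelf. Unscrew the metal lid of the shorter one - about a quarter turn anticlockwise frees it - lift it straight off, and set it down gently, open side down, flat inside the rim of the big round sufuria lid that lies like a tray on the planks. Leave the taller jar closed.

Things in the scene. Friction and masses are not known exactly. Their poses are not given: they have to be found in the camera images.
- jar: Shorter jar, clear glass, fixed in a 110 x 110 x 24 mm wooden block, left or right of the sufuria lid, any yaw. Origin: centre of the block's underside on the planks, z up. Body 76 mm across, shoulder 87 mm above the origin, then a neck 35 mm across with its mouth at 120 mm. Two flanges at the neck's +x and -x sides hold the lid's lugs.
- lid: Shorter jar's round aluminium lid, 58 mm across, 32 mm high, about 70 g. Origin: centre of its open lower rim, z up. Starts 92 mm above the jar's origin, its x axis 0 to 9 degrees anticlockwise (from above) of the jar's. Lugs let it rise only 1 mm until turned: free at 55 to 115 degrees, stop at 120, cannot turn clockwise. Turns easily; grip across its sides, any yaw, tips not below its rim.
- pan: Sufuria lid: a loose, slightly dented round plain-aluminium pot lid without knob, lying flat with its rim up like a shallow tray, about 0.3 kg: 180 mm across, rim 14 mm high, inside diameter 170 mm at its floor. Origin: centre of its underside; the floor inside is 3 mm above the origin.
- tall_lid: Lid of the taller jar, just like the shorter jar's lid (58 mm across, 32 mm high, origin at the centre of its lower rim). It sits 157 mm above the planks on a like fixed jar, on the other side of the sufuria lid (its top at 189 mm, the shorter jar's lid top at 124 mm). To be left on its jar.
Not all that is in view belongs to the job. Leave any green look-alike of the jar alone. Of the things that look like the pan, the smaller one is meant.

How it is judged:
By the outcome, as a careful person would: the job done as asked, in the order asked, and still so for the second after the job is handed in, with the robot touching nothing.
It also fails if it takes over 42 s, if anything falls off the work surface, if the arm or the gripper's body presses on something with over 40 N, if the wrist force passes 120 N, or if a joint passes its speed limit or range.

### The arm

A 7-joint arm with a two-finger parallel gripper is mounted at the origin on the work surface. World frame = base frame: x ahead of the robot, y to its left, z up, the work surface at z = 0. Lengths are in m, angles in rad, forces in N, time in s.
With the tool pointing down it reaches from about 0.425 to 0.875 m from the base axis. Payload 4.7 kg.
Tool frame: the origin (TCP) lies at the very end of the fingers, on their centre line; the grasp point (between the pads) lies 19 mm behind it (ctrl.grasp_offset is the distance from the TCP to the grasp point, in m); z points along the fingers, y is the direction in which the jaws open and shut (so a half turn about z gives the same grasp; the last joint's range is limited). The gripper opens to 87 mm and grips with 3 to 60 N. Pads are 19 mm wide; open, the fingers measure 117 mm over their backs; the gripper's body (75 mm by 190 mm) begins 51 mm behind the grasp point.
Start: joints at [1.24, 0.321, -0.07, 1.45, 0.023, 1.371, -0.057], TCP at [0.22, -0.612, 0.202] pointing down, gripper open.
Joint ranges: [-2.86, 2.86], [-0.3, 2.09], [-1.38, 1.24], [0.06, 2.45], [-1.56, 4.7], [0.09, 2.05], [-2.69, 2.69]. Speed limits (rad/s): [2.57, 2.57, 3.14, 3.14, 3.14, 3.14, 3.14].

### API

Orientations are given as a rotation vector (axis times angle).
In Python, from bench import ctrl gives the robot as it stands.
- The arm moves only by the shell command python3 -m creep 'ROWS' [FORCE]. ROWS is JSON, a list that holds one entry, the list of rows, each a list of 7 numbers: the opening, from 0 (shut) to 1 (fully open), then the shift along the tool's x, y, z in mm, then the turn, a rotation vector about the tool's x, y, z in rad. In form: [[[grip, dx, dy, dz, rx, ry, rz], ...]]. A call has 1 to 5 rows; each row is the pose to reach, as a shift and turn from the pose commanded when the call began, along the tool's axes at that moment; what a row does not reach only later rows make up. A row lasts 1/10 s, in which the tool goes at most 50 mm and 8.59 degrees, less where a joint would pass 70% of its speed; a pose out of reach is approached as far as the arm can. A call with a gripper value outside its range is refused whole. The fingers move at their own pace and stop on an object; FORCE is the grip in N (left out, the last holds). Time passes only in rows, so rows that repeat a pose let the fingers close. It gives the time, the measured TCP pose, the force and the opening at its end, in the units of the state.
- ctrl.get_state(): the state, without advancing time (a new reading comes with each control period).
- ctrl.get_image(name): name is "side" or "top" or "wrist"; returns the picture (400x640x3 uint8, red, green, blue); there is no depth.
- ctrl.camera_params(name): a dict with "K" (3x3 intrinsics, pixels), "k1" (the pictures are not rectified: a ray, as slopes to the right and down, at radius r is drawn at 1 + k1 r^2 times it, then the intrinsics apply), "pose" (4x4, takes a point from camera to world coordinates). Camera axes: x right, y down, z forward; pixel columns grow to the right and rows downward; lengths in m; the calibration is good to about 2 mm. A picture is of the moment at which its call begins: read the wrist's pose just before it. camera_params takes no time and is no camera call; for the wrist camera it gives the pose at the moment of the call.
- ctrl.close_job(): hands the job in, once; it reports no verdict.
The state is a dict: "time": time; "joint_positions": joint angles; "qd": joint speeds; "joint_torque": joint torques, N m; "position": TCP position; "tool_rot": TCP orientation; "ft_force": force on the tool from outside, world axes, zero at the start; "torque": the same for the moment, N m; "grip_width": opening from 0.0 (shut) to 1.0 (fully open).
Only numpy, scipy, OpenCV 4.12 (cv2) and the standard library are available. Lean on these libraries where they do the work, as an engineer would, in place of code of your own. Each camera call takes 0.05 s, during which the arm holds its last target. There are 200 camera calls.

## Working session

There is one attempt and no reset: what is moved stays moved. The work goes in short steps, Python scripts to look and compute and a shell command to move; the robot and the scene stay as the last step left them, time stands still between calls to the robot, and variables do not carry over. Pictures are saved under pics/ and viewed, about 8 in all and at most 12, crops included, and the job is handed in when it is done.

```bash
ls; mkdir -p pics; python3 - <<'E'
from bench import ctrl
import cv2,numpy as np
s=ctrl.get_state();print({k:np.round(v,3).tolist() for k,v in s.items()})
for n in("top","side"):
    im=ctrl.get_image(n);cv2.imwrite(f"pics/{n}0.png",im[:,:,::-1])
    p=ctrl.camera_params(n);print(n,np.round(p["K"],1).tolist(),p["k1"],np.round(p["pose"],3).tolist())
E
```

```text
pics
{'time': 0.0, 'joint_positions': [1.24, 0.322, -0.07, 1.452, 0.023, 1.371, -0.057], 'qd': [0.0, 0.0, -0.001, 0.001, 0.0, -0.001, 0.001], 'joint_torque': [0.0, -49.129, -0.404, -31.253, -0.064, 0.044, 0.0], 'position': [0.219, -0.611, 0.201], 'tool_rot': [-3.093, -0.539, 0.001], 'ft_force': [-0.189, -0.496, -0.591], 'torque': [-0.044, -0.009, -0.026], 'grip_width': 0.999}
top [[507.0, 0.0, 316.7], [0.0, 507.0, 206.8], [0.0, 0.0, 1.0]] -0.06424491095162146 [[0.013, -0.996, 0.09, 0.293], [-1.0, -0.012, 0.011, 0.05], [-0.01, -0.09, -0.996, 1.378], [0.0, 0.0, 0.0, 1.0]]
side [[513.7, 0.0, 307.8], [0.0, 513.7, 202.3], [0.0, 0.0, 1.0]] 0.018737393271034974 [[-0.789, -0.468, 0.397, -0.103], [-0.614, 0.592, -0.522, 0.743], [0.009, -0.656, -0.755, 1.093], [0.0, 0.0, 0.0, 1.0]]
```

View pics/top0.png

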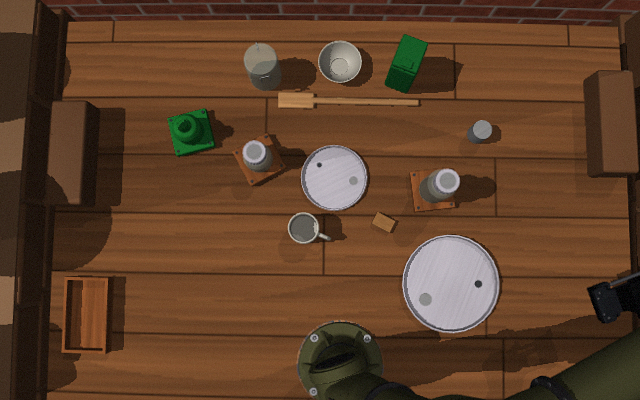

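View pics/side0.png

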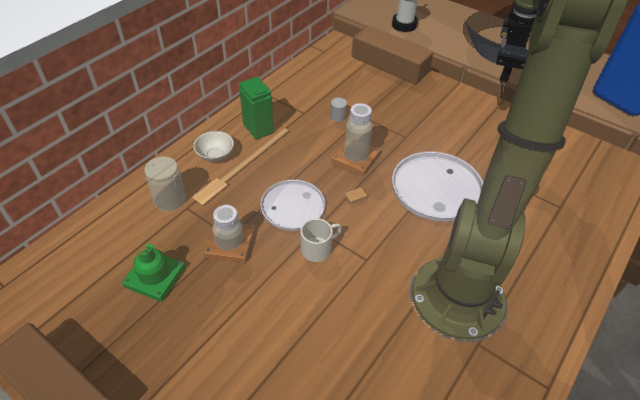

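The top view shows the shorter jar's lid at about (254,152), the pan at (334,178) and the tall jar at (446,182). Green look-alike, mug and the big lid at (450,283) are distractors. Next I measure positions.

```bash
cat > h.py <<'E'
import numpy as np,cv2
from bench import ctrl
def ray(n,uv,p=None):
    p=p or ctrl.camera_params(n);K=np.array(p["K"]);T=np.array(p["pose"])
    d=np.array([(uv[0]-K[0,2])/K[0,0],(uv[1]-K[1,2])/K[1,1]]);x=d.copy()
    for _ in range(15): x=d/(1+p["k1"]*(x@x))
    return T[:3,3],T[:3,:3]@np.array([x[0],x[1],1])
def onz(n,uv,z,p=None):
    o,d=ray(n,uv,p);return o+d*(z-o[2])/d[2]
def tri(a,uva,b,uvb):
    A=[];B=[]
    for n,uv in((a,uva),(b,uvb)):
        o,d=ray(n,uv);d=d/np.linalg.norm(d);M=np.eye(3)-np.outer(d,d);A.append(M);B.append(M@o)
    x=np.linalg.solve(A[0]+A[1],B[0]+B[1]);return x
E
python3 - <<'E'
import cv2,numpy as np
from h import *
t=cv2.imread("pics/top0.png");s=cv2.imread("pics/side0.png")
def blob(im,x,y,r,smax,vmin):
    h=cv2.cvtColor(im,cv2.COLOR_BGR2HSV);m=((h[...,1]<smax)&(h[...,2]>vmin)).astype(np.uint8)
    k=np.zeros_like(m);k[y-r:y+r,x-r:x+r]=1;m=cv2.morphologyEx(m*k,cv2.MORPH_OPEN,np.ones((3,3)))
    c=max(cv2.findContours(m,0,2)[0],key=cv2.contourArea);return cv2.fitEllipse(cv2.convexHull(c))
for nm,a in {"pan":(334,178,42),"lid":(254,150,18),"tall":(446,180,18)}.items():
    e=blob(t,*a,70,120);print("top",nm,np.round(e[0],1),np.round(e[1],1),[np.round(onz("top",e[0],z),3).tolist() for z in (.012,.124,.189)])
for nm,a in {"pan":(293,205,42),"lid":(226,215,16),"tall":(361,113,16)}.items():
    e=blob(s,*a,70,120);print("side",nm,np.round(e[0],1),np.round(e[1],1),[np.round(onz("side",e[0],z),3).tolist() for z in (.012,.124,.189)])
A=cv2.resize(t[120:195,225:325],None,fx=6,fy=6)[:, :400];B=cv2.resize(s[190:265,193:260],None,fx=6,fy=6)
cv2.imwrite("pics/c1.png",np.hstack([A,B]))
E
```

```text
top pan [335.3 178. ] [61.2 63.8] [[0.495, 0.016, 0.012], [0.478, 0.018, 0.124], [0.469, 0.02, 0.189]]
top lid [253.2 151.5] [22.1 23.7] [[0.566, 0.241, 0.012], [0.543, 0.225, 0.124], [0.53, 0.216, 0.189]]
top tall [447.1 180.2] [24.1 24.6] [[0.493, -0.289, 0.012], [0.476, -0.261, 0.124], [0.467, -0.245, 0.189]]
side pan [299.3 213.3] [61.5 82.8] [[0.46, 0.041, 0.012], [0.402, 0.114, 0.124], [0.368, 0.156, 0.189]]
side lid [225.9 222.8] [28.8 38.4] [[0.594, 0.189, 0.012], [0.522, 0.247, 0.124], [0.48, 0.28, 0.189]]
side tall [359.4 119.5] [28.1 34.5] [[0.554, -0.39, 0.012], [0.486, -0.273, 0.124], [0.446, -0.205, 0.189]]
```

View pics/c1.png

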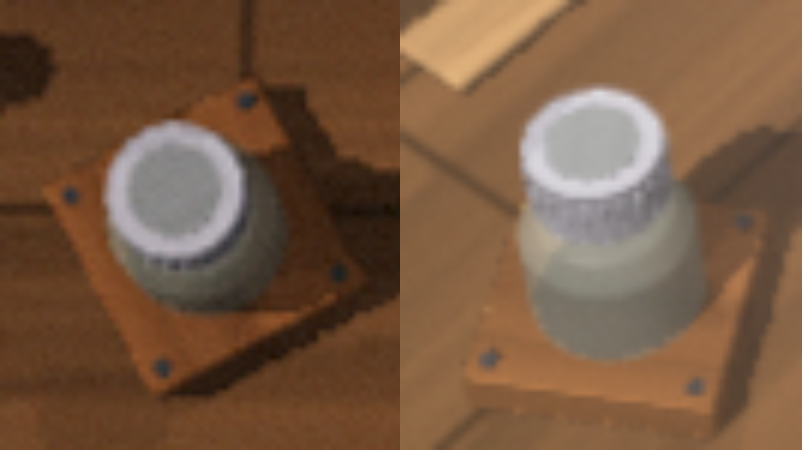

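The crop shows the lid top centre at top (254.0,151.3) and side (225.1,214.5), with the block's screws visible. I triangulate to check the plank height.

```bash
python3 - <<'E'
from h import *
r=lambda x:np.round(x,4).tolist()
print("lid",r(tri("top",(253.8,151.1),"side",(225.1,214.5))), r(onz("top",(253.8,151.1),.124)),r(onz("side",(225.1,214.5),.124)))
print("pan rim",r(tri("top",(334.5,178),"side",(293.3,204.8))))
a=[(225+x/6-.5+.08,120+y/6) for x,y in((70,195),(245,102),(338,272),(163,368))]
b=[(193+(x-400)/6,190+y/6) for x,y in((488,358),(740,222),(694,386))]
P=[onz("top",u,.024) for u in a];print(r(P),r(np.mean(P,0)));print(r([onz("side",u,.024) for u in b]))
# pan outer rim contour, top
t=cv2.imread("pics/top0.png");h=cv2.cvtColor(t,cv2.COLOR_BGR2HSV)
m=((h[...,1]<75)&(h[...,2]>60)).astype(np.uint8);k=np.zeros_like(m);k[140:215,296:374]=1
c=max(cv2.findContours(cv2.morphologyEx(m*k,2,np.ones((3,3))),0,2)[0],key=cv2.contourArea)
W=np.array([onz("top",p[0].astype(float),.014)[:2] for p in cv2.convexHull(c)]);(x,y),R=cv2.minEnclosingCircle(W.astype(np.float32)*1000);print("pan",x,y,R)
s=ctrl.get_state();from scipy.spatial.transform import Rotation as Ro
print(r(Ro.from_rotvec(s["tool_rot"]).as_matrix()),r(ctrl.camera_params("wrist")["pose"]),ctrl.grasp_offset)
E
```

```text
lid [0.5461, 0.2252, 0.1174] [0.5444, 0.2241, 0.124] [0.542, 0.2289, 0.124]
pan rim [0.4979, 0.0184, -0.0001]
[[0.5602, 0.2858, 0.024], [0.6038, 0.2073, 0.024], [0.5261, 0.1634, 0.024], [0.4816, 0.2415, 0.024]] [0.5429, 0.2245, 0.024]
[[0.5623, 0.2874, 0.024], [0.5278, 0.1668, 0.024], [0.4839, 0.2442, 0.024]]
pan 497.16009521484375 20.172109603881836 90.84114074707031
[[0.9411, 0.338, -0.0007], [0.338, -0.9411, 0.0016], [-0.0001, -0.0017, -1.0]] [[0.3384, -0.9115, -0.2337, 0.2823], [-0.941, -0.3282, -0.0825, -0.5891], [-0.0015, 0.2478, -0.9688, 0.385], [0.0, 0.0, 0.0, 1.0]] 0.0187
```

```bash
cat > d.py <<'E'
import sys
from h import *
from scipy.spatial.transform import Rotation as Ro
def delta(x,y,z,yaw):
    s=ctrl.get_state();R=Ro.from_rotvec(s["tool_rot"]);c,n=np.cos(np.radians(yaw)),np.sin(np.radians(yaw))
    T=Ro.from_matrix(np.array([[c,n,0],[n,-c,0],[0,0,-1]]))
    dl=R.inv().apply(np.array([x,y,z])-s["position"])*1000;M=R.as_matrix()
    print("t",round(s["time"],2),"pos",np.round(s["position"],4),"yaw",round(np.degrees(np.arctan2(M[1,0],M[0,0])),1),"F",np.round(s["ft_force"],1),"w",round(s["grip_width"],3),"q7",np.round(s["joint_positions"],2)[[0,6]])
    print("shift",np.round(dl,1),"rot",np.round((R.inv()*T).as_rotvec(),3))
if __name__=="__main__":delta(*map(float,sys.argv[1:]))
E
python3 -m creep '[[[1,0,0,-50,0,0,0],[1,0,0,-100,0,0,0],[1,0,0,-150,0,0,0],[1,0,0,-150,0,0,0]]]' 25; python3 d.py .56 -.15 .35 50
```

```text
time: 0.5
position: [0.2207, -0.614, 0.3606]
tool_rot: [3.082, 0.537, 0.004]
ft_force: [-0.0, -0.5, 0.5]
grip_width: 1.0
t 0.5 pos [ 0.2207 -0.614   0.3606] yaw 19.8 F [-0.  -0.5  0.5] w 1.0 q7 [ 1.23 -0.05]
shift [ 476.1 -322.2    6.7] rot [ 0.013  0.003 -0.528]
```

```bash
python3 -m creep '[[[1,476,-322,0,0,0,-0.53],[1,476,-322,0,0,0,-0.53],[1,476,-322,0,0,0,-0.53],[1,476,-322,0,0,0,-0.53],[1,476,-322,0,0,0,-0.53]]]'; python3 d.py .56 -.15 .35 50
```

```text
time: 1.0
position: [0.368, -0.408, 0.3517]
tool_rot: [-2.845, -1.333, 0.0]
ft_force: [0.7, -0.2, 1.5]
grip_width: 1.0
t 1.0 pos [ 0.368  -0.408   0.3517] yaw 50.2 F [ 0.7 -0.2  1.5] w 1.0 q7 [1.04 0.08]
shift [321.1 -17.5   1.6] rot [-0.     0.     0.004]
```

```bash
python3 -m creep '[[[1,320,-18,0,0,0,0],[1,320,-18,0,0,0,0],[1,320,-18,0,0,0,0],[1,320,-18,0,0,0,0],[1,320,-18,0,0,0,0]]]'; python3 d.py .55 .225 .33 75
```

```text
time: 1.5
position: [0.5171, -0.2076, 0.3518]
tool_rot: [2.846, 1.33, -0.001]
ft_force: [0.5, -0.7, 0.4]
grip_width: 0.998
t 1.5 pos [ 0.5171 -0.2076  0.3518] yaw 50.1 F [ 0.5 -0.7  0.4] w 0.998 q7 [ 0.77 -0.41]
shift [ 353.  -252.3   21.6] rot [-0.     0.    -0.435]
```

```bash
python3 -m creep '[[[1,353,-252,20,0,0,-0.435],[1,353,-252,20,0,0,-0.435],[1,353,-252,20,0,0,-0.435],[1,353,-252,20,0,0,-0.435],[1,353,-252,20,0,0,-0.435]]]'; python3 d.py .543 .2255 .33 75
```

```text
time: 2.0
position: [0.535, 0.0415, 0.3402]
tool_rot: [2.492, 1.913, -0.001]
ft_force: [-0.1, 0.1, -0.7]
grip_width: 0.999
t 2.0 pos [0.535  0.0415 0.3402] yaw 75.0 F [-0.1  0.1 -0.7] w 0.999 q7 [ 0.53 -0.43]
shift [179.8 -39.8  10.1] rot [0.    0.001 0.001]
```

```bash
python3 -m creep '[[[1,180,-40,60,0,0,0],[1,180,-40,60,0,0,0],[1,180,-40,60,0,0,0],[1,180,-40,60,0,0,0],[1,180,-40,60,0,0,0]]]'; python3 d.py .543 .2255 .2 75; python3 - <<'E'
from h import *
p=ctrl.camera_params("wrist");im=ctrl.get_image("wrist");cv2.imwrite("pics/w1.png",im[:,:,::-1]);np.save("w1.npy",p,allow_pickle=True)
E
```

```text
time: 2.5
position: [0.5395, 0.2312, 0.2779]
tool_rot: [-2.476, -1.924, 0.003]
ft_force: [-0.5, 0.5, -0.1]
grip_width: 0.998
t 2.5 pos [0.5395 0.2312 0.2779] yaw 75.7 F [-0.5  0.5 -0.1] w 0.998 q7 [ 0.25 -0.83]
shift [-4.9  5.3 77.9] rot [-0.006 -0.002  0.012]
```

View pics/w1.png

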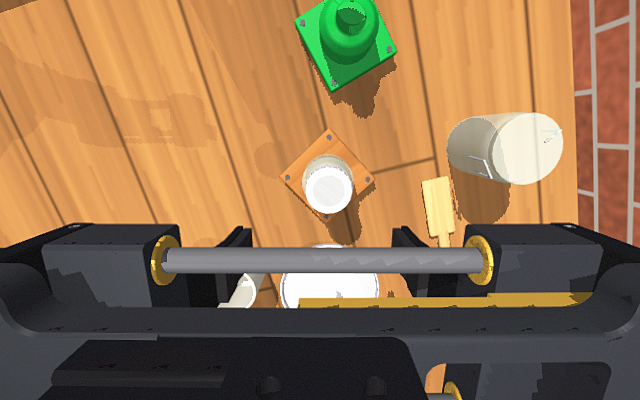

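The lid shows at about (328,189) in the wrist view, below the green look-alike; I cast that onto z=0.124 as an independent check.

```bash
python3 - <<'E'
from h import *
p=np.load("w1.npy",allow_pickle=True).item();print(np.round(p["pose"],3).tolist())
im=cv2.imread("pics/w1.png");h=cv2.cvtColor(im,cv2.COLOR_BGR2HSV)
m=((h[...,1]<40)&(h[...,2]>225)).astype(np.uint8);k=np.zeros_like(m);k[150:222,295:362]=1
c=max(cv2.findContours(m*k,0,2)[0],key=cv2.contourArea);e=cv2.fitEllipse(cv2.convexHull(c));print(e)
print(onz("wrist",e[0],.124,p))
for u in((329,138),(288,178),(370,180)):print(onz("wrist",u,.024,p))
E
python3 d.py .543 .2255 .2 75
```

```text
[[0.969, -0.238, -0.066, 0.556], [-0.247, -0.94, -0.237, 0.296], [-0.005, 0.246, -0.969, 0.462], [0.0, 0.0, 0.0, 1.0]]
((327.8309631347656, 188.30731201171875), (46.19549560546875, 49.97301483154297), 165.2977752685547)
[0.54508682 0.22805695 0.124     ]
[0.56251668 0.284071   0.024     ]
[0.48432305 0.23985688 0.024     ]
[0.61011816 0.20465706 0.024     ]
t 2.55 pos [0.5411 0.2275 0.2789] yaw 75.5 F [ 0.2 -0.7 -0.3] w 1.001 q7 [ 0.25 -0.83]
shift [-1.4  2.6 78.8] rot [-0.004  0.     0.008]
```

```bash
python3 -m creep '[[[1,0,0,50,0,0,0],[1,0,0,100,0,0,0],[1,0,0,125,0,0,0],[1,0,0,125,0,0,0],[1,0,0,125,0,0,0]]]'; python3 -m creep '[[[1,0,0,0,0,0,0],[1,0,0,0,0,0,0]]]'; python3 d.py .544 .2265 .098 75
```

```text
time: 3.05
position: [0.5441, 0.2228, 0.1564]
tool_rot: [2.493, 1.911, 0.001]
ft_force: [-0.5, -0.0, -0.0]
grip_width: 1.001
time: 3.25
position: [0.5446, 0.2242, 0.1578]
tool_rot: [2.491, 1.912, 0.005]
ft_force: [-0.2, -1.1, -0.4]
grip_width: 0.999
t 3.25 pos [0.5446 0.2242 0.1578] yaw 75.0 F [-0.2 -1.1 -0.4] w 0.999 q7 [ 0.24 -0.87]
shift [ 1.9 -1.4 59.8] rot [ 0.003 -0.002  0.   ]
```

```bash
python3 -m creep '[[[1,2,-1,25,0,0,0],[1,2,-1,50,0,0,0],[1,2,-1,58,0,0,0],[1,2,-1,58,0,0,0],[1,2,-1,58,0,0,0]]]'; python3 -m creep '[[[0.7,0,0,0,0,0,0],[0.7,0,0,0,0,0,0],[0.7,0,0,0,0,0,0]]]' 10; python3 d.py .544 .2265 .098 75
```

```text
time: 3.75
position: [0.5437, 0.2265, 0.0989]
tool_rot: [2.491, 1.913, 0.003]
ft_force: [-0.1, 0.2, -0.3]
grip_width: 0.998
time: 4.05
position: [0.5432, 0.2262, 0.0982]
tool_rot: [2.491, 1.913, 0.002]
ft_force: [0.4, 0.3, -0.8]
grip_width: 0.809
t 4.05 pos [0.5432 0.2262 0.0982] yaw 75.0 F [ 0.4  0.3 -0.8] w 0.809 q7 [ 0.22 -0.91]
shift [0.5 0.6 0.2] rot [ 0.001 -0.     0.001]
```

```bash
python3 -m creep '[[[0,0,0,0,0,0,0],[0,0,0,0,0,0,0],[0,0,0,0,0,0,0],[0,0,0,0,0,0,0],[0,0,0,0,0,0,0]]]' 12;python3 -m creep '[[[0,0,0,0,0,0,0],[0,0,0,0,0,0,0]]]' 12; python3 d.py .544 .2265 .098 75
```

```text
time: 4.55
position: [0.5434, 0.2259, 0.0978]
tool_rot: [2.491, 1.913, 0.001]
ft_force: [1.0, -0.1, 1.5]
grip_width: 0.657
time: 4.75
position: [0.5434, 0.2259, 0.0978]
tool_rot: [2.491, 1.913, 0.001]
ft_force: [1.8, -1.1, 2.5]
grip_width: 0.659
t 4.75 pos [0.5434 0.2259 0.0978] yaw 75.0 F [ 1.8 -1.1  2.5] w 0.659 q7 [ 0.22 -0.91]
shift [ 0.7  0.5 -0.2] rot [ 0.001 -0.     0.001]
```

```bash
python3 -m creep '[[[0,0,0,0,0,0,-0.14],[0,0,0,0,0,0,-0.28],[0,0,0,0,0,0,-0.42],[0,0,0,0,0,0,-0.56],[0,0,0,0,0,0,-0.7]]]' 20;python3 -m creep '[[[0,0,0,0,0,0,-0.12],[0,0,0,0,0,0,-0.24],[0,0,0,0,0,0,-0.36],[0,0,0,0,0,0,-0.36],[0,0,0,0,0,0,-0.36]]]'; python3 d.py .5434 .2259 .0978 157
```

```text
time: 5.25
position: [0.543, 0.2255, 0.0978]
tool_rot: [1.677, 2.656, -0.001]
ft_force: [1.0, -2.0, 4.0]
grip_width: 0.651
time: 5.75
position: [0.5435, 0.2256, 0.0978]
tool_rot: [1.187, 2.908, 0.0]
ft_force: [2.4, -1.4, 3.3]
grip_width: 0.651
t 5.75 pos [0.5435 0.2256 0.0978] yaw 135.6 F [ 2.4 -1.4  3.3] w 0.651 q7 [0.36 0.07]
shift [0.3 0.2 0. ] rot [ 0.     0.001 -0.374]
```

```bash
python3 -m creep '[[[0,0,0,0,0,0,-0.12],[0,0,0,0,0,0,-0.24],[0,0,0,0,0,0,-0.37],[0,0,0,0,0,0,-0.37],[0,0,0,0,0,0,-0.37]]]'; python3 -c "
from h import *
s=ctrl.get_state();print(s['torque'])
p=ctrl.camera_params('wrist');cv2.imwrite('pics/w2.png',ctrl.get_image('wrist')[:,:,::-1])"; python3 d.py .5434 .2259 .0978 157
```

```text
time: 6.25
position: [0.5431, 0.2257, 0.0978]
tool_rot: [0.631, 3.077, -0.001]
ft_force: [1.9, -2.3, 4.6]
grip_width: 0.65
[-0.49518442 -0.6129625   0.09712381]
t 6.3 pos [0.5432 0.2257 0.0978] yaw 156.8 F [ 1.5 -3.4  5.4] w 0.649 q7 [0.41 0.41]
shift [-0.2  0.3  0. ] rot [-0.     0.001 -0.003]
```

```bash
python3 -m creep '[[[0,0,0,-1.5,0,0,0],[0,0,0,-3,0,0,0],[0,0,0,-5,0,0,0],[0,0,0,-5,0,0,0]]]'; python3 d.py .5434 .2259 .0978 157
```

```text
time: 6.7
position: [0.5424, 0.2256, 0.1022]
tool_rot: [-0.628, -3.078, 0.001]
ft_force: [2.2, -3.3, -1.8]
grip_width: 0.651
t 6.7 pos [0.5424 0.2256 0.1022] yaw 157.0 F [ 2.2 -3.3 -1.8] w 0.651 q7 [0.41 0.41]
shift [-0.8  0.6  4.4] rot [-0.001 -0.001 -0.001]
```

```bash
python3 -m creep '[[[0,0,0,-12,0,0,0],[0,0,0,-24,0,0,0],[0,0,0,-36,0,0,0],[0,0,0,-55,0,0,0],[0,0,0,-80,0,0,0]]]'; python3 -m creep '[[[0,0,0,0,0,0,0],[0,0,0,0,0,0,0]]]';python3 -c "
from h import *
s=cv2.resize(ctrl.get_image('side')[100:290,150:420,::-1],None,fx=2.8,fy=2.8);cv2.imwrite('pics/s2.png',s)"; python3 d.py .503 .015 .1778 157
```

```text
time: 7.2
position: [0.5414, 0.2265, 0.1835]
tool_rot: [-0.625, -3.077, 0.001]
ft_force: [0.5, -0.5, -1.0]
grip_width: 0.652
time: 7.4
position: [0.5425, 0.2267, 0.1834]
tool_rot: [0.626, 3.078, 0.0]
ft_force: [0.1, -0.3, -1.9]
grip_width: 0.65
t 7.45 pos [0.5422 0.2262 0.1824] yaw 157.0 F [ 1.3  0.2 -1.1] w 0.656 q7 [0.45 0.46]
shift [ -46.4 -209.7    4.7] rot [-0.001 -0.     0.   ]
```

View pics/s2.png

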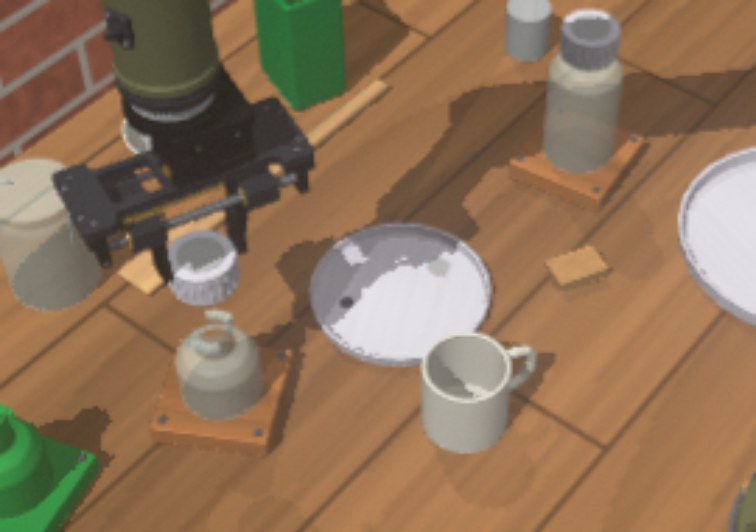

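The lid is off the jar cleanly at about crop (203,268), the jar open below it, the tall jar closed. Mug stands beside the pan rim.

```bash
python3 -c "
from h import *
print('mug rim',tri('top',(303.5,227.5),'side',(316.4,232.1)))"; python3 -m creep '[[[0,-9,-40,0,0,0,0],[0,-18,-80,0,0,0,0],[0,-27,-120,0,0,0,0],[0,-36,-160,0,0,0,0],[0,-46,-210,0,0,0,0]]]'; python3 -m creep '[[[0,0,0,0,0,0,0],[0,0,0,0,0,0,0],[0,0,0,0,0,0,0]]]'; python3 d.py .503 .015 .03 157
```

```text
mug rim [0.35755085 0.0987233  0.06901011]
time: 7.95
position: [0.5019, 0.0155, 0.1815]
tool_rot: [-0.623, -3.077, -0.002]
ft_force: [0.2, -0.7, -0.2]
grip_width: 0.654
time: 8.25
position: [0.5028, 0.0171, 0.1821]
tool_rot: [-0.624, -3.078, -0.001]
ft_force: [0.0, 0.2, -0.6]
grip_width: 0.654
t 8.25 pos [0.5028 0.0171 0.1821] yaw 157.1 F [ 0.   0.2 -0.6] w 0.654 q7 [1.03 1.  ]
shift [ -1.2  -1.9 152.1] rot [ 0.    -0.001  0.001]
```

```bash
python3 -m creep '[[[0,0,-2,40,0,0,0],[0,0,-2,80,0,0,0],[0,0,-2,110,0,0,0],[0,0,-2,135,0,0,0],[0,0,-2,150,0,0,0]]]'; python3 -m creep '[[[0,0,0,0,0,0,0],[0,0,0,0,0,0,0],[0,0,0,0,0,0,0]]]'; python3 -c "
from h import *
s=cv2.resize(ctrl.get_image('side')[130:280,190:390,::-1],None,fx=3.5,fy=3.5);cv2.imwrite('pics/s3.png',s)"; python3 d.py .503 .015 .009 157
```

```text
time: 8.75
position: [0.5009, 0.0167, 0.0303]
tool_rot: [-0.619, -3.076, -0.002]
ft_force: [-0.5, 0.3, -0.9]
grip_width: 0.652
time: 9.05
position: [0.5037, 0.0144, 0.0339]
tool_rot: [0.625, 3.076, 0.0]
ft_force: [0.2, 0.1, -0.6]
grip_width: 0.651
t 9.1 pos [0.5037 0.0141 0.0339] yaw 157.0 F [ 0.5 -0.9 -0.9] w 0.653 q7 [0.87 0.81]
shift [ 1.1  0.5 24.9] rot [ 0.     0.003 -0.   ]
```

View pics/s3.png

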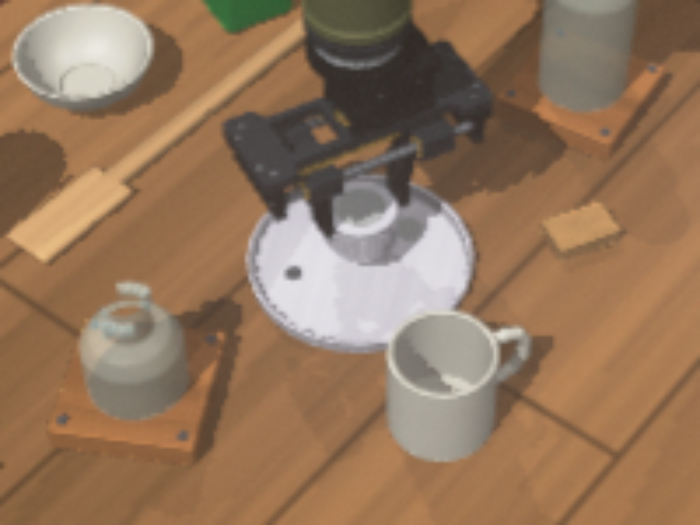

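Lid hangs inside the rim at crop (362,225), clear of the mug. Lowering slowly.

```bash
python3 -m creep '[[[0,0,0,5,0,0,0],[0,0,0,10,0,0,0],[0,0,0,15,0,0,0],[0,0,0,18,0,0,0],[0,0,0,20,0,0,0]]]'; python3 -m creep '[[[0,0,0,0,0,0,0],[0,0,0,0,0,0,0]]]'; python3 d.py .503 .015 .009 157
```

```text
time: 9.6
position: [0.5021, 0.0139, 0.012]
tool_rot: [-0.627, -3.078, 0.0]
ft_force: [0.1, -0.5, -1.7]
grip_width: 0.653
time: 9.8
position: [0.5025, 0.014, 0.0125]
tool_rot: [0.627, 3.078, 0.0]
ft_force: [-0.4, 0.2, -1.2]
grip_width: 0.651
t 9.8 pos [0.5025 0.014  0.0125] yaw 157.0 F [-0.4  0.2 -1.2] w 0.651 q7 [0.84 0.78]
shift [-0.1  1.1  3.5] rot [ 0.  0. -0.]
```

```bash
python3 -m creep '[[[0,0,0,0.7,0,0,0],[0,0,0,1.4,0,0,0],[0,0,0,2,0,0,0],[0,0,0,2,0,0,0]]]'; python3 -m creep '[[[0,0,0,0.5,0,0,0],[0,0,0,1,0,0,0],[0,0,0,1,0,0,0]]]'; python3 d.py .503 .015 .009 157
```

```text
time: 10.2
position: [0.5024, 0.0139, 0.0105]
tool_rot: [-0.627, -3.078, 0.0]
ft_force: [-0.1, -0.2, -1.3]
grip_width: 0.652
time: 10.5
position: [0.5024, 0.0139, 0.0094]
tool_rot: [-0.627, -3.078, 0.0]
ft_force: [-0.2, -0.0, -0.2]
grip_width: 0.65
t 10.5 pos [0.5024 0.0139 0.0094] yaw 157.0 F [-0.2 -0.  -0.2] w 0.65 q7 [0.84 0.78]
shift [-0.2  1.3  0.4] rot [-0. -0. -0.]
```

```bash
python3 -m creep '[[[0,0,0,0.4,0,0,0],[0,0,0,0.8,0,0,0],[0,0,0,0.8,0,0,0]]]'; python3 -m creep '[[[0,0,0,0.4,0,0,0],[0,0,0,0.4,0,0,0],[0,0,0,0.4,0,0,0]]]'; python3 d.py .503 .015 .009 157
```

```text
time: 10.8
position: [0.5025, 0.0139, 0.0088]
tool_rot: [0.627, 3.078, -0.0]
ft_force: [-0.7, 0.0, 0.9]
grip_width: 0.653
time: 11.1
position: [0.5025, 0.0138, 0.0087]
tool_rot: [0.627, 3.078, -0.001]
ft_force: [-1.5, -0.2, 5.8]
grip_width: 0.652
t 11.1 pos [0.5025 0.0138 0.0087] yaw 157.0 F [-1.5 -0.2  5.8] w 0.652 q7 [0.84 0.77]
shift [ 0.   1.3 -0.3] rot [-0.  0. -0.]
```

Contact felt (about 6 N) at the expected height. Releasing.

```bash
python3 -m creep '[[[0.68,0,0,0,0,0,0],[0.72,0,0,0,0,0,0],[0.78,0,0,0,0,0,0],[0.85,0,0,0,0,0,0],[0.85,0,0,0,0,0,0]]]'; python3 -m creep '[[[0.85,0,0,0,0,0,0],[0.85,0,0,0,0,0,0],[0.85,0,0,0,0,0,0]]]'; python3 d.py .503 .015 .009 157
```

```text
time: 11.6
position: [0.5024, 0.0139, 0.0082]
tool_rot: [-0.627, -3.078, -0.0]
ft_force: [0.4, -1.0, -0.1]
grip_width: 0.831
time: 11.9
position: [0.5024, 0.0139, 0.0083]
tool_rot: [0.627, 3.078, 0.0]
ft_force: [-0.5, -0.1, 0.8]
grip_width: 0.852
t 11.9 pos [0.5024 0.0139 0.0083] yaw 157.0 F [-0.5 -0.1  0.8] w 0.852 q7 [0.84 0.77]
shift [-0.1  1.2 -0.7] rot [ 0.  0. -0.]
```

```bash
python3 -m creep '[[[0.85,0,0,-10,0,0,0],[0.85,0,0,-25,0,0,0],[0.85,0,0,-50,0,0,0],[0.85,0,0,-90,0,0,0],[0.85,0,0,-140,0,0,0]]]';python3 -m creep '[[[0.85,0,0,-50,0,0,0],[0.85,0,0,-100,0,0,0],[0.85,0,0,-150,0,0,0],[0.85,0,0,-150,0,0,0],[0.85,0,0,-150,0,0,0]]]'; python3 d.py .503 .015 .3 157; python3 -c "
from h import *
a=cv2.resize(ctrl.get_image('side')[130:280,190:390,::-1],None,fx=3,fy=3);cv2.imwrite('pics/f.png',a)"
```

```text
time: 12.4
position: [0.5013, 0.0143, 0.1496]
tool_rot: [-0.625, -3.077, -0.0]
ft_force: [1.0, -1.8, 0.5]
grip_width: 0.847
time: 12.9
position: [0.5031, 0.0145, 0.3002]
tool_rot: [0.625, 3.075, -0.002]
ft_force: [-0.5, 0.5, -0.3]
grip_width: 0.85
t 12.9 pos [0.5031 0.0145 0.3002] yaw 157.0 F [-0.5  0.5 -0.3] w 0.85 q7 [1.12 1.09]
shift [0.3 0.5 0.2] rot [-0.001  0.004  0.   ]
```

View pics/f.png

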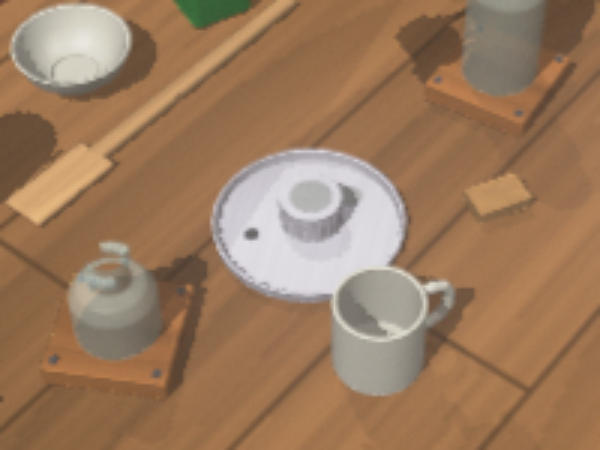

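The lid stands flat near the middle of the pan, top centre at crop (313,195), open side down; the arm is clear and still. Handing in.

```bash
python3 -m creep '[[[0.85,0,0,0,0,0,0],[0.85,0,0,0,0,0,0],[0.85,0,0,0,0,0,0]]]'; python3 -c "
from bench import ctrl
print(ctrl.close_job())"
```

```text
time: 13.25
position: [0.5018, 0.014, 0.2974]
tool_rot: [-0.626, -3.077, -0.0]
ft_force: [0.2, 1.0, 0.1]
grip_width: 0.853
the job is handed in; nothing more can be done
None
```

The shorter jar's lid is off and sits open side down on the sufuria lid's floor, near its centre. I handed the job in at 13.25 s of the 42 s allowed; no verdict is reported.

- **Unscrewing and lifting:** I turned the lid about 82° anticlockwise. It then lifted straight off with only about 2 N of vertical force, and a side picture showed the jar open.
- **Placing:** Contact came at the expected height with about 6 N, and then I released it. The last side picture shows the lid flat inside the rim, with the gripper about 0.3 m up and touching nothing.
- **Taller jar:** I never approached it. It was closed in the picture taken after the lift; the final crop cut off its top, so I did not recheck its lid at the end.
- **Measurements that disagreed:** Triangulating from the two cameras put the lid top about 7 mm and the pan rim about 14 mm lower than the stated heights. I used the stated heights; the sideways positions agreed to within about 5 mm, and grip and contact came where expected.

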